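# Show how the teether is washed: ring, bowls, soap

### The job

Show a new helper how the teether is washed: point straight down at the middle of the knobbly teether ring and stay there for two seconds, then point in the same way at the middle of the stack of two nested bowls for two seconds, each time with the fingertips a few centimetres (at most five) above it; then push the dispenser's top button all the way down with the fingertips, let it spring back up and move clear. Touch none of the loose things, lift nothing, and do not dip down over the single bowl or the smooth jar ring, which would mislead the helper.

Things in the scene. Friction and masses are not known exactly. Their poses are not given: they have to be found in the camera images.
- teether: hard rubber teether, cream: a chunky ring with six round knobs, lying flat on the ledge, 76 mm over the knobs, 72 mm over the ring, 40 mm hole, 20 mm high. Origin: centre of its underside, z up. It may change places with the jar ring.
- jar_ring: bystander: smooth flat jar ring, also cream, 90 mm outside, 72 mm inside, 10 mm high, no knobs, lying flat. Origin: centre of its underside.
- bowl_low: lower bowl of the stack of two nested coral silicone bowls; each is 126 mm wide over a 5 mm rolled rim, 60 mm at the foot, 47 mm high, its inner floor 18 mm above its underside. Origin: centre of its underside, on the ledge. The stack may change places with the single bowl.
- bowl_top: upper bowl of the stack, the same shape, standing on the lower one's floor, so its rim, the top of the stack, is 65 mm above the ledge (two rims 18 mm apart show from the side). Origin: centre of its underside, 18 mm above the ledge.
- bowl_top_rim (a point): centre of the mouth of the upper bowl at rim height, 65 mm above the ledge.
- single_bowl: bystander: a third coral bowl of the same shape standing alone, rim 47 mm above the ledge. Origin: centre of its underside.
- pump (a joint): travel of the dispenser's spring button in m: 0 up, 0.008 fully down; 6 N pushes it fully down, and it springs back by itself.
- pump_top (a point): centre of the top face of the dispenser's button: round, white, 38 mm across, facing up, 0.184 m above the ledge, pressed straight down.
- dispenser: fixed white push dispenser, 85 x 72 mm, 45 to 160 mm above the ledge, on a turquoise-tiled stub of wall (260 mm long, 30 mm thick, 190 mm high) at the robot's right. Origin: on the ledge under the button's centre; x along the wall, y away from it: the wall's face is 46 mm from the origin in -y.
- scoop: bystander: white plastic measuring scoop, 48 mm cup with a flat handle, 132 mm long, 32 mm high. Origin: on the ledge on the line of the handle, 50 mm from the cup's centre, which is in +x.
- bottle: bystander: empty polypropylene bottle, 58 mm across, 145 mm tall, standing. Origin: centre of its underside.
- cup: bystander: grey plastic cup, 68 mm across, 80 mm tall, standing open. Origin: centre of its underside.
- spoon: bystander: white plastic spoon, 150 mm long, lying flat. Origin: underside, mid length.

How it is judged (in metres and radians):
On the way, in this order (a step that is already met when the one before it is completed fails the run):
1. tool within 30 degrees of straight down, TCP within 25 mm of the teether's centre seen from above and 35 to 100 mm over the ledge, for 1.5 s (horizontal distance between the grasp point and teether below 0.025 m and height (world z) of the grasp point between 0.035 and 0.1 m and angle between the grasp point's own z axis and vertical above 2.6 rad), for 1.5 s.
2. likewise over the stack of two bowls: TCP within 30 mm of its centre and 78 to 145 mm over the ledge, for 1.5 s (horizontal distance between the grasp point and bowl_top_rim below 0.03 m and height (world z) of the grasp point between 0.078 and 0.145 m and angle between the grasp point's own z axis and vertical above 2.6 rad), for 1.5 s.
3. the dispenser's button is pushed all the way down with the fingertips (at least 6.5 of 8 mm) (value of joint pump above 0.0065 m and contact force between the fingers and pump above 1 N), for 0.1 s.
At the end, for the whole second after the job is handed in: After the two dwells and the full push, the button is back up to within 1.5 mm, and every loose thing is at rest within 10 mm of where it started (value of joint pump below 0.0015 m and distance of each of teether, bowl_low, bowl_top, single_bowl, jar_ring, scoop, bottle, cup, spoon from where it was at the start of the episode below 0.01 m and linear speed of each of teether, bowl_low, bowl_top, single_bowl, jar_ring, scoop, bottle, cup, spoon below 0.02 m/s); the robot touches nothing.
It fails at once if the arm or gripper touches a loose thing (contact force between any of the arm, the fingers and teether above 0.3 N or contact force between any of the arm, the fingers and bowl_low above 0.3 N or contact force between any of the arm, the fingers and bowl_top above 0.3 N or contact force between any of the arm, the fingers and single_bowl above 0.3 N or contact force between any of the arm, the fingers and jar_ring above 0.3 N or contact force between any of the arm, the fingers and scoop above 0.3 N or contact force between any of the arm, the fingers and bottle above 0.3 N or contact force between any of the arm, the fingers and cup above 0.3 N or contact force between any of the arm, the fingers and spoon above 0.3 N).
It fails at once if a loose thing is lifted, carried or shifted by more than 10 mm (distance of any of teether, bowl_low, bowl_top, single_bowl, jar_ring, scoop, bottle, cup, spoon from where it was at the start of the episode above 0.01 m).
It fails at once if the tool dips over the single bowl (TCP within 30 mm of its centre and below 120 mm) (horizontal distance between the grasp point and single_bowl below 0.03 m and height (world z) of the grasp point below 0.12 m).
It fails at once if the tool dips over the jar ring (TCP within 25 mm of its centre and below 85 mm) (horizontal distance between the grasp point and jar_ring below 0.025 m and height (world z) of the grasp point below 0.085 m).
It also fails if it takes over 48 s, if anything falls off the work surface, if the arm or the gripper's body presses on something with over 40 N, if the wrist force passes 120 N, or if a joint passes its speed limit or range.

### The arm

A 6-joint arm with a two-finger parallel gripper is mounted at the origin on the work surface. World frame = base frame: x ahead of the robot, y to its left, z up, the work surface at z = 0. Lengths are in m, angles in degrees, forces in N, time in s.
With the tool pointing down it reaches from about 0.3 to 0.75 m from the base axis. Payload 8.5 kg.
Tool frame: the origin (TCP) lies between the finger pads, 19 mm behind the fingertips; this is the grasp point; z points along the fingers, y is the line along which they close (so a half turn about z gives the same grasp; the last joint's range is limited). The gripper opens to 85 mm and grips with 20 to 120 N. Pads are 22 mm wide; open, the fingers measure 114 mm over their backs; the gripper's body (76 mm by 85 mm) begins 54 mm behind the grasp point. The pads swing forward as they close: fully open they stand 13 mm farther back than shut.
Start: joints at [56.476, 21.807, 74.336, -0, 83.858, -12.336], TCP at [0.199, 0.513, 0.25] pointing down, gripper open.
Joint ranges: [-178.18, 178.18], [-50.72, 133.34], [12.68, 142.11], [-81.47, 261.47], [9.98, 163.14], [-165.26, 165.26]. Speed limits (degrees/s): [136.94, 136.94, 180, 180, 180, 180].

### API

Orientations are given as a 3x3 rotation matrix whose columns are the frame's x, y, z axes.
In Python, from rig import env gives the robot as it stands.
- The arm moves only by the tool servo_tool, never from a script. Its argument "steps" is a list of rows, each an object of numbers: "tx", "ty", "tz": the shift along the world's x, y, z in cm; "yaw": the turn about the world's z in degrees; "claw": the finger opening in cm, from 0 to 8.54. In form: [{"tx": .., "ty": .., "tz": .., "yaw": .., "claw": ..}, ...]. A call has 1 to 20 rows; each row shifts and turns the commanded pose from where the row before left it; what a row does not reach is not made up. A row lasts 1/10 s, in which the tool goes at most 50 mm and 8.59 degrees, less where a joint would pass 70% of its speed; a pose out of reach is approached as far as the arm can. A call with a gripper value outside its range is refused whole. The fingers move at their own pace and stop on an object; "newtons" is the grip in N (left out, the last holds). Time passes only in rows, so rows that do not move let the fingers close. It gives the time, the measured TCP pose, the force, the opening and the grip force at its end, in the units of the state.
- env.observe(): the state, without advancing time (a new reading comes with each control period).
- env.get_image(name): name is "scene" or "side" or "wrist"; returns (picture, depth): 480x640x3 uint8, red, green, blue; 480x640 float32, m along the optical axis (not along the pixel's ray), 0 where there is no reading.
- env.camera_model(name): a dict with "fovy" (degrees; the focal length in pixels is half the picture's height over the tangent of half this angle, whatever the lens; pixels are square), "cx", "cy" (the principal point, pixels), "T" (4x4, takes a point from camera to world coordinates). Camera axes: x right, y down, z forward; pixel columns grow to the right and rows downward; lengths in m; the calibration is good to about 2 mm. A picture is of the moment at which its call begins: read the wrist's pose just before it. camera_model takes no time and is no camera call; for the wrist camera it gives the pose at the moment of the call.
- env.close_job(): hands the job in; it is judged then, once.
The state is a dict: "time_s": time; "q": joint angles; "qvel": joint speeds; "joint_efforts": joint torques, N m; "position": TCP position; "tool_rot": TCP orientation; "ft_force": force on the tool from outside, world axes, zero at the start; "wrist_torque": the same for the moment, N m; "grip_width": finger opening in m; "gripper_force": force on a finger pad.
Only numpy, scipy, OpenCV 4.12 (cv2) and the standard library are available. Lean on these libraries where they do the work, as an engineer would, in place of code of your own. Each camera call takes 0.05 s, during which the arm holds its last target. There are 200 camera calls.

## Working session

There is one attempt and no reset: what is moved stays moved. The work goes in short steps, Python scripts to look and compute and a tool call to move; the robot and the scene stay as the last step left them, time stands still between calls to the robot, and variables do not carry over. Pictures are saved under pics/ and viewed, at most 10 in all, crops included, and the job is handed in when it is done.

Besides the shell and the picture viewer there is one more tool, called as name(argument=value, ...) on one line, values as JSON. servo_tool: Moves the arm, as the interface text tells. Its arguments: {"type":"object","properties":{"steps":{"type":"array"},"newtons":{"type":"number"}},"required":["steps"]}

```bash
mkdir -p pics; cat > h.py <<'E'
import numpy as np, cv2
from rig import env
def grab(n,tag):
    m=env.camera_model(n); im,d=env.get_image(n)
    cv2.imwrite(f'pics/{tag}.png',im[:,:,::-1]); np.savez(f'pics/{tag}.npz',im=im,d=d,T=m['T'],p=[m['fovy'],m['cx'],m['cy']])
def load(tag):
    z=np.load(f'pics/{tag}.npz'); return z['im'],z['d'],z['T'],z['p']
def ray(tag,u,v,h):
    im,d,T,(f,cx,cy)=load(tag); F=240/np.tan(np.radians(f/2))
    r=T[:3,:3]@np.array([(u-cx)/F,(v-cy)/F,1]); o=T[:3,3]; return o+r*(h-o[2])/r[2]
def cloud(tag):
    im,d,T,(f,cx,cy)=load(tag); F=240/np.tan(np.radians(f/2))
    v,u=np.mgrid[:480,:640]; P=np.stack([(u-cx)/F*d,(v-cy)/F*d,d],-1)
    P=P@T[:3,:3].T+T[:3,3]; P[d==0]=np.nan; return im,P
E
python3 - <<'E'
from h import *
for n in('scene','side'): grab(n,n+'0'); print(env.camera_model(n)['T'].round(3))
E
```

```text
[[-0.888  0.256 -0.383  0.958]
 [ 0.46   0.491 -0.74   0.632]
 [-0.001 -0.833 -0.553  0.604]
 [ 0.     0.     0.     1.   ]]
[[ 0.964 -0.184  0.19   0.332]
 [-0.264 -0.631  0.73  -0.975]
 [-0.014 -0.754 -0.657  1.032]
 [ 0.     0.     0.     1.   ]]
```

View pics/scene0.png

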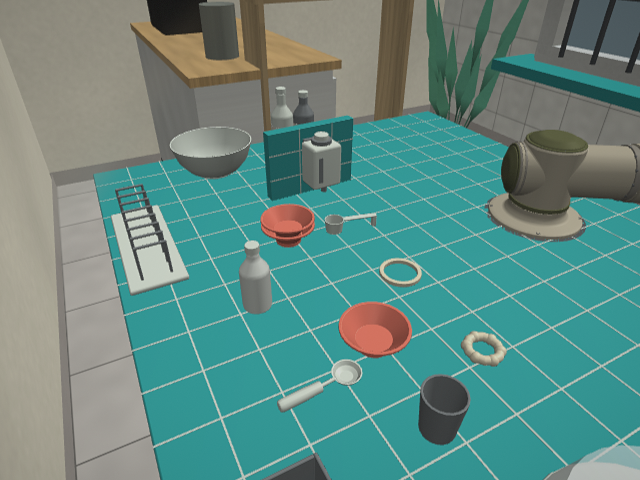

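View pics/side0.png

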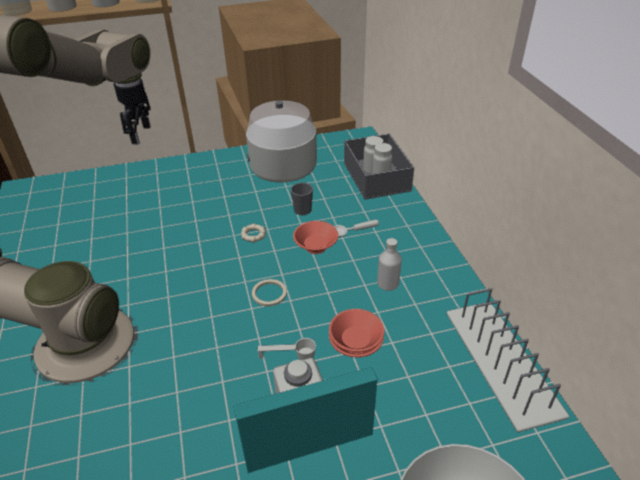

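The scene view shows the teether at (484,348), jar ring (401,272), two-rim stack (288,222), single bowl (375,328) and button (321,138). In the side view the teether is at (253,233), jar ring (269,292), stack (357,331), single bowl (316,237) and button (298,368).

```bash
python3 - <<'E'
from h import *
def blobs(tag,mask,h,name,lo):
    n,l,s,c=cv2.connectedComponentsWithStats(mask.astype(np.uint8))
    im,P=cloud(tag)
    for i in range(1,n):
        if s[i,4]>lo:
            x,y,w,hh=s[i,:4]; pts=P[l==i]; top=pts[pts[:,2]>np.nanpercentile(pts[:,2],90)-.012]
            (cx,cy),r=cv2.minEnclosingCircle(pts[~np.isnan(pts[:,0]),:2].astype(np.float32))
            print(tag,name,s[i],'ray',ray(tag,x+w/2,y+hh/2,h).round(3),'cloud circ',np.round([cx,cy,r],3),'ztop',np.nanpercentile(pts[:,2],97).round(3))
for t in('scene0','side0'):
    im,P=cloud(t); hsv=cv2.cvtColor(im,cv2.COLOR_RGB2HSV).astype(int); H,S,V=hsv[...,0],hsv[...,1],hsv[...,2]
    on=(P[...,0]>.2)&(P[...,0]<.9)&(abs(P[...,1])<.5)&(P[...,2]>-.02)&(P[...,2]<.3)
    blobs(t,on&((H<8)|(H>172))&(S>110),.05,'coral',150)
    blobs(t,on&(H>10)&(H<35)&(S>25)&(V>120)&(P[...,2]>.004)&(P[...,2]<.04),.01,'cream',60)
    blobs(t,on&(P[...,2]>.02)&((H<75)|(H>100)|(S<80))&~(((H<8)|(H>172))&(S>110)),.05,'other',100)
for t,u,v in(('scene0',321,136),('side0',298,366)):
    print(ray(t,u,v,.184).round(3), cloud(t)[1][v,u].round(3))
    im,P=cloud(t); m=(abs(P[...,2]-.184)<.006)&(np.linalg.norm(P[...,:2]-ray(t,u,v,.184)[:2],axis=-1)<.05)
    print(np.nanmedian(P[m],0).round(3),m.sum())
E
```

```text
scene0 coral [ 261  204   53   43 1688] ray [ 0.62  -0.172  0.05 ] cloud circ [ 0.615 -0.185  0.064] ztop 0.064
scene0 coral [ 339  302   73   55 3055] ray [0.622 0.196 0.05 ] cloud circ [0.617 0.186 0.064] ztop 0.047
scene0 cream [380 259  41  26 289] ray [0.458 0.049 0.01 ] cloud circ [0.454 0.042 0.046] ztop 0.011
scene0 cream [462 332  44  32 689] ray [0.456 0.288 0.01 ] cloud circ [0.458 0.288 0.036] ztop 0.019
scene0 other [ 269  123   84   69 2183] ray [ 0.4   -0.488  0.05 ] cloud circ [ 0.445 -0.389  0.129] ztop 0.181
scene0 other [137 184  35  85 421] ray [ 0.892 -0.31   0.05 ] cloud circ [ 0.892 -0.316  0.144] ztop 0.092
scene0 other [325 213  52  15 271] ray [ 0.479 -0.124  0.05 ] cloud circ [ 0.456 -0.161  0.066] ztop 0.031
scene0 other [ 239  241   33   66 1572] ray [ 0.749 -0.039  0.05 ] cloud circ [ 0.762 -0.005  0.028] ztop 0.144
scene0 other [ 419  374   52   65 2478] ray [0.618 0.366 0.05 ] cloud circ [0.623 0.365 0.035] ztop 0.08
scene0 other [262 453  69  27 962] ray [0.841 0.347 0.05 ] cloud circ [0.855 0.379 0.039] ztop 0.09
side0 coral [ 294  222   44   31 1024
[... 242 characters left out ...]
 circ [0.455 0.279 0.036] ztop 0.023
side0 cream [252 280  35  25 229] ray [0.455 0.031 0.01 ] cloud circ [0.453 0.037 0.047] ztop 0.015
side0 other [ 350  141   40   54 1339] ray [0.87  0.451 0.05 ] cloud circ [0.858 0.427 0.083] ztop 0.135
side0 other [291 183  22  29 521] ray [0.622 0.357 0.05 ] cloud circ [0.621 0.36  0.038] ztop 0.081
side0 other [377 238  25  49 848] ray [0.772 0.012 0.05 ] cloud circ [ 0.759 -0.015  0.03 ] ztop 0.145
side0 other [ 258  338   65   56 1557] ray [ 0.45  -0.239  0.05 ] cloud circ [ 0.443 -0.27   0.131] ztop 0.186
[ 0.453 -0.324  0.184] [ 0.451 -0.329  0.182]
[ 0.447 -0.335  0.182] 79
[ 0.447 -0.343  0.184] [ 0.447 -0.343  0.184]
[ 0.445 -0.348  0.184] 287
```

servo_tool(steps=[{"tx": 2.15, "ty": -1.9, "claw": 0}, {"tx": 2.15, "ty": -1.9, "claw": 0}, {"tx": 2.15, "ty": -1.9, "claw": 0}, {"tx": 2.15, "ty": -1.9, "claw": 0}, {"tx": 2.15, "ty": -1.9, "claw": 0}, {"tx": 2.15, "ty": -1.9, "claw": 0}, {"tx": 2.15, "ty": -1.9, "claw": 0}, {"tx": 2.15, "ty": -1.9, "claw": 0}, {"tx": 2.15, "ty": -1.9, "claw": 0}, {"tx": 2.15, "ty": -1.9, "claw": 0}, {"tx": 2.15, "ty": -1.9, "claw": 0}, {"tx": 2.15, "ty": -2.0, "claw": 0}, {"tz": -2, "claw": 0}, {"tz": -3, "claw": 0}, {"tz": -3, "claw": 0}, {"tz": -2, "claw": 0}, {"claw": 0}, {"claw": 0}])

```text
invalid input at $.steps[0]: expected keys tx, ty, tz, yaw, claw
```

```bash
python3 -c "
from h import *
grab('wrist','w1')"
```

```text
(no output)
```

View pics/w1.png

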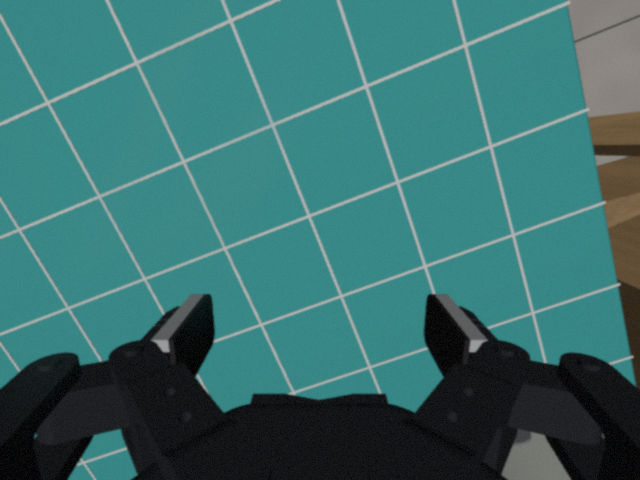

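The move was refused because every row needs all five keys. The wrist picture shows only bare tiles and the open fingers at about (190,320) and (450,320).

servo_tool(steps=[{"tx": 2.15, "ty": -1.9, "tz": 0, "yaw": 0, "claw": 0}, {"tx": 2.15, "ty": -1.9, "tz": 0, "yaw": 0, "claw": 0}, {"tx": 2.15, "ty": -1.9, "tz": 0, "yaw": 0, "claw": 0}, {"tx": 2.15, "ty": -1.9, "tz": 0, "yaw": 0, "claw": 0}, {"tx": 2.15, "ty": -1.9, "tz": 0, "yaw": 0, "claw": 0}, {"tx": 2.15, "ty": -1.9, "tz": 0, "yaw": 0, "claw": 0}, {"tx": 2.15, "ty": -1.9, "tz": 0, "yaw": 0, "claw": 0}, {"tx": 2.15, "ty": -1.9, "tz": 0, "yaw": 0, "claw": 0}, {"tx": 2.15, "ty": -1.9, "tz": 0, "yaw": 0, "claw": 0}, {"tx": 2.15, "ty": -1.9, "tz": 0, "yaw": 0, "claw": 0}, {"tx": 2.15, "ty": -1.9, "tz": 0, "yaw": 0, "claw": 0}, {"tx": 2.15, "ty": -2.0, "tz": 0, "yaw": 0, "claw": 0}, {"tx": 0, "ty": 0, "tz": -2, "yaw": 0, "claw": 0}, {"tx": 0, "ty": 0, "tz": -3, "yaw": 0, "claw": 0}, {"tx": 0, "ty": 0, "tz": -3, "yaw": 0, "claw": 0}, {"tx": 0, "ty": 0, "tz": -2, "yaw": 0, "claw": 0}, {"tx": 0, "ty": 0, "tz": 0, "yaw": 0, "claw": 0}, {"tx": 0, "ty": 0, "tz": 0, "yaw": 0, "claw": 0}])

```text
time_s: 1.95
position: [0.457, 0.2839, 0.1505]
tool_rot: [[-0.932, 0.361, 0.0], [0.361, 0.932, 0.0], [-0.0, 0.0, -1.0]]
ft_force: [-0.0, -0.3, 0.1]
grip_width: 0.0002
gripper_force: 0.0
```

```bash
python3 -c "
from h import *
grab('wrist','w2')
im,P=cloud('w2'); hsv=cv2.cvtColor(im,cv2.COLOR_RGB2HSV).astype(int); H,S,V=hsv[...,0],hsv[...,1],hsv[...,2]
m=(H>10)&(H<35)&(S>25)&(V>120)&(P[...,2]>.004)&(P[...,2]<.03)
q=P[m]; print(len(q), cv2.minEnclosingCircle(q[:,:2].astype(np.float32)), env.observe()['position'])"
```

```text
4159 ((0.45778486132621765, 0.15850883722305298), 0.1621653139591217) [0.45728839 0.28402867 0.15109547]
```

View pics/w2.png

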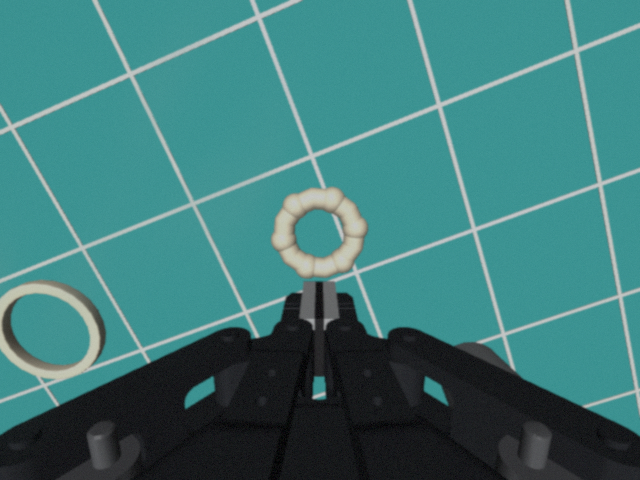

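The knobbly ring is centred at about (320,232), just ahead of the closed fingertips. The jar ring is at (50,330). I'll cast that pixel and descend.

```bash
python3 -c "
from h import *
print(ray('w2',320,232,.01),ray('w2',50,330,.005))"
```

```text
[0.45666038 0.28571432 0.01      ] [0.45454131 0.04099132 0.005     ]
```

servo_tool(steps=[{"tx": 0, "ty": 0, "tz": -3, "yaw": 0, "claw": 0}, {"tx": 0, "ty": 0.1, "tz": -3, "yaw": 0, "claw": 0}, {"tx": 0, "ty": 0, "tz": -2, "yaw": 0, "claw": 0}, {"tx": 0, "ty": 0, "tz": 0, "yaw": 0, "claw": 0}, {"tx": 0, "ty": 0, "tz": 0, "yaw": 0, "claw": 0}, {"tx": 0, "ty": 0, "tz": 0, "yaw": 0, "claw": 0}, {"tx": 0, "ty": 0, "tz": 0, "yaw": 0, "claw": 0}, {"tx": 0, "ty": 0, "tz": 0, "yaw": 0, "claw": 0}, {"tx": 0, "ty": 0, "tz": 0, "yaw": 0, "claw": 0}, {"tx": 0, "ty": 0, "tz": 0, "yaw": 0, "claw": 0}, {"tx": 0, "ty": 0, "tz": 0, "yaw": 0, "claw": 0}, {"tx": 0, "ty": 0, "tz": 0, "yaw": 0, "claw": 0}, {"tx": 0, "ty": 0, "tz": 0, "yaw": 0, "claw": 0}, {"tx": 0, "ty": 0, "tz": 0, "yaw": 0, "claw": 0}, {"tx": 0, "ty": 0, "tz": 0, "yaw": 0, "claw": 0}, {"tx": 0, "ty": 0, "tz": 0, "yaw": 0, "claw": 0}, {"tx": 0, "ty": 0, "tz": 0, "yaw": 0, "claw": 0}, {"tx": 0, "ty": 0, "tz": 0, "yaw": 0, "claw": 0}, {"tx": 0, "ty": 0, "tz": 0, "yaw": 0, "claw": 0}, {"tx": 0, "ty": 0, "tz": 0, "yaw": 0, "claw": 0}])

```text
time_s: 4.0
position: [0.4567, 0.2848, 0.07]
tool_rot: [[-0.932, 0.361, -0.0], [0.361, 0.932, -0.0], [0.0, -0.0, -1.0]]
ft_force: [0.2, -0.0, 0.0]
grip_width: -0.0002
gripper_force: 0.0
```

servo_tool(steps=[{"tx": 0, "ty": 0, "tz": 0, "yaw": 0, "claw": 0}, {"tx": 0, "ty": 0, "tz": 0, "yaw": 0, "claw": 0}, {"tx": 0, "ty": 0, "tz": 0, "yaw": 0, "claw": 0}, {"tx": 0, "ty": 0, "tz": 0, "yaw": 0, "claw": 0}, {"tx": 0, "ty": 0, "tz": 0, "yaw": 0, "claw": 0}, {"tx": 0, "ty": 0, "tz": 0, "yaw": 0, "claw": 0}, {"tx": 0, "ty": 0, "tz": 0, "yaw": 0, "claw": 0}, {"tx": 0, "ty": 0, "tz": 4, "yaw": 0, "claw": 0}, {"tx": 0, "ty": 0, "tz": 4, "yaw": 0, "claw": 0}, {"tx": 0, "ty": 0, "tz": 4, "yaw": 0, "claw": 0}, {"tx": 0, "ty": 0, "tz": 3, "yaw": 0, "claw": 0}])

```text
time_s: 5.1
position: [0.4569, 0.2849, 0.2226]
tool_rot: [[-0.932, 0.361, 0.002], [0.361, 0.932, 0.001], [-0.002, 0.002, -1.0]]
ft_force: [0.3, 0.7, -0.7]
grip_width: 0.0001
gripper_force: 0.0
```

servo_tool(steps=[{"tx": 1, "ty": -3, "tz": 0, "yaw": 0, "claw": 0}, {"tx": 1, "ty": -3, "tz": 0, "yaw": 0, "claw": 0}, {"tx": 1, "ty": -3, "tz": 0, "yaw": 0, "claw": 0}, {"tx": 1, "ty": -3, "tz": 0, "yaw": 0, "claw": 0}, {"tx": 1, "ty": -3, "tz": 0, "yaw": 0, "claw": 0}, {"tx": 1, "ty": -3, "tz": 0, "yaw": 0, "claw": 0}, {"tx": 1, "ty": -3, "tz": 0, "yaw": 0, "claw": 0}, {"tx": 1, "ty": -3, "tz": 0, "yaw": 0, "claw": 0}, {"tx": 1, "ty": -3, "tz": 0, "yaw": 0, "claw": 0}, {"tx": 1, "ty": -3, "tz": 0, "yaw": 0, "claw": 0}, {"tx": 1, "ty": -3, "tz": 0, "yaw": 0, "claw": 0}, {"tx": 1, "ty": -3, "tz": 0, "yaw": 0, "claw": 0}, {"tx": 1, "ty": -3, "tz": 0, "yaw": 0, "claw": 0}, {"tx": 1, "ty": -3, "tz": 0, "yaw": 0, "claw": 0}, {"tx": 1, "ty": -3, "tz": 0, "yaw": 0, "claw": 0}, {"tx": 0.8, "ty": -2.2, "tz": 0, "yaw": 0, "claw": 0}, {"tx": 0, "ty": 0, "tz": 0, "yaw": 0, "claw": 0}, {"tx": 0, "ty": 0, "tz": 0, "yaw": 0, "claw": 0}, {"tx": 0, "ty": 0, "tz": 0, "yaw": 0, "claw": 0}])

```text
time_s: 7.0
position: [0.6146, -0.1862, 0.2201]
tool_rot: [[-0.933, 0.361, -0.0], [0.361, 0.933, 0.0], [0.0, 0.0, -1.0]]
ft_force: [0.3, 0.2, 0.1]
grip_width: -0.0001
gripper_force: 0.0
```

```bash
python3 -c "
from h import *
grab('wrist','w3'); print(env.observe()['q'])"
```

```text
[-2.73933129e+01  3.23799075e+01  6.11883747e+01  8.85957605e-03
  8.64352012e+01 -9.62680393e+01]
```

View pics/w3.png

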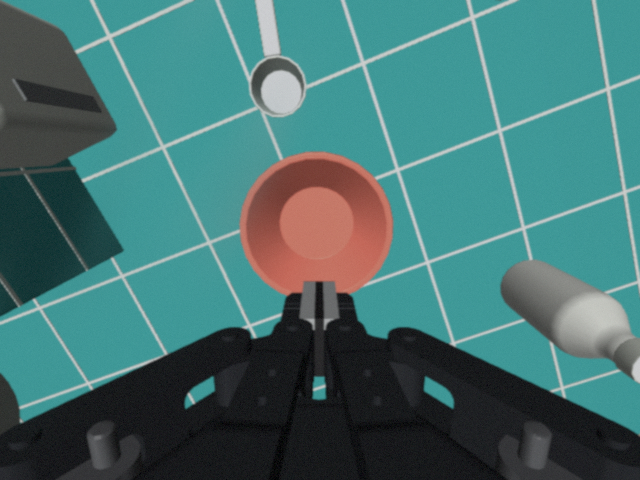

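The stack's rim is centred at about (317,227), the bottle is at lower right and the dispenser at upper left.

```bash
python3 -c "
from h import *
print(ray('w3',317,227,.063))"
```

```text
[ 0.61309631 -0.18651082  0.063     ]
```

servo_tool(steps=[{"tx": 0, "ty": 0, "tz": -3, "yaw": 0, "claw": 0}, {"tx": 0, "ty": 0, "tz": -3, "yaw": 0, "claw": 0}, {"tx": 0, "ty": 0, "tz": -3, "yaw": 0, "claw": 0}, {"tx": 0, "ty": 0, "tz": -1.5, "yaw": 0, "claw": 0}, {"tx": 0, "ty": 0, "tz": 0, "yaw": 0, "claw": 0}, {"tx": 0, "ty": 0, "tz": 0, "yaw": 0, "claw": 0}, {"tx": 0, "ty": 0, "tz": 0, "yaw": 0, "claw": 0}, {"tx": 0, "ty": 0, "tz": 0, "yaw": 0, "claw": 0}, {"tx": 0, "ty": 0, "tz": 0, "yaw": 0, "claw": 0}, {"tx": 0, "ty": 0, "tz": 0, "yaw": 0, "claw": 0}, {"tx": 0, "ty": 0, "tz": 0, "yaw": 0, "claw": 0}, {"tx": 0, "ty": 0, "tz": 0, "yaw": 0, "claw": 0}, {"tx": 0, "ty": 0, "tz": 0, "yaw": 0, "claw": 0}, {"tx": 0, "ty": 0, "tz": 0, "yaw": 0, "claw": 0}, {"tx": 0, "ty": 0, "tz": 0, "yaw": 0, "claw": 0}, {"tx": 0, "ty": 0, "tz": 0, "yaw": 0, "claw": 0}, {"tx": 0, "ty": 0, "tz": 0, "yaw": 0, "claw": 0}, {"tx": 0, "ty": 0, "tz": 0, "yaw": 0, "claw": 0}, {"tx": 0, "ty": 0, "tz": 0, "yaw": 0, "claw": 0}, {"tx": 0, "ty": 0, "tz": 0, "yaw": 0, "claw": 0}])

```text
time_s: 9.05
position: [0.6148, -0.1872, 0.115]
tool_rot: [[-0.932, 0.361, -0.0], [0.361, 0.932, 0.0], [0.0, 0.0, -1.0]]
ft_force: [0.2, -0.3, -0.1]
grip_width: -0.0002
gripper_force: 0.0
```

servo_tool(steps=[{"tx": 0, "ty": 0, "tz": 0, "yaw": 0, "claw": 0}, {"tx": 0, "ty": 0, "tz": 0, "yaw": 0, "claw": 0}, {"tx": 0, "ty": 0, "tz": 0, "yaw": 0, "claw": 0}, {"tx": 0, "ty": 0, "tz": 0, "yaw": 0, "claw": 0}, {"tx": 0, "ty": 0, "tz": 0, "yaw": 0, "claw": 0}, {"tx": 0, "ty": 0, "tz": 0, "yaw": 0, "claw": 0}, {"tx": 0, "ty": 0, "tz": 0, "yaw": 0, "claw": 0}, {"tx": 0, "ty": 0, "tz": 4, "yaw": 0, "claw": 0}, {"tx": 0, "ty": 0, "tz": 4, "yaw": 0, "claw": 0}, {"tx": 0, "ty": 0, "tz": 4, "yaw": 0, "claw": 0}, {"tx": 0, "ty": 0, "tz": 4, "yaw": 0, "claw": 0}, {"tx": 0, "ty": 0, "tz": 2.5, "yaw": 0, "claw": 0}])

```text
time_s: 10.25
position: [0.6149, -0.1872, 0.3036]
tool_rot: [[-0.932, 0.361, 0.004], [0.361, 0.932, -0.002], [-0.004, -0.0, -1.0]]
ft_force: [0.5, 0.4, -0.4]
grip_width: -0.0002
gripper_force: 0.0
```

servo_tool(steps=[{"tx": -2, "ty": -2, "tz": 0, "yaw": 0, "claw": 0}, {"tx": -2, "ty": -2, "tz": 0, "yaw": 0, "claw": 0}, {"tx": -2, "ty": -2, "tz": 0, "yaw": 0, "claw": 0}, {"tx": -2, "ty": -2, "tz": 0, "yaw": 0, "claw": 0}, {"tx": -2, "ty": -2, "tz": 0, "yaw": 0, "claw": 0}, {"tx": -2, "ty": -2, "tz": 0, "yaw": 0, "claw": 0}, {"tx": -2.4, "ty": -1.5, "tz": 0, "yaw": 0, "claw": 0}, {"tx": -2.4, "ty": -1.5, "tz": 0, "yaw": 0, "claw": 0}, {"tx": 0, "ty": 0, "tz": 0, "yaw": 0, "claw": 0}, {"tx": 0, "ty": 0, "tz": 0, "yaw": 0, "claw": 0}, {"tx": 0, "ty": 0, "tz": 0, "yaw": 0, "claw": 0}])

```text
time_s: 11.35
position: [0.4474, -0.3368, 0.3001]
tool_rot: [[-0.933, 0.361, 0.0], [0.361, 0.933, 0.0], [-0.0, 0.0, -1.0]]
ft_force: [0.0, -0.3, -0.2]
grip_width: -0.0002
gripper_force: 0.0
```

```bash
python3 -c "
from h import *
grab('wrist','w4'); print(env.observe()['position'])"
```

```text
[ 0.44744982 -0.33665812  0.29997189]
```

View pics/w4.png

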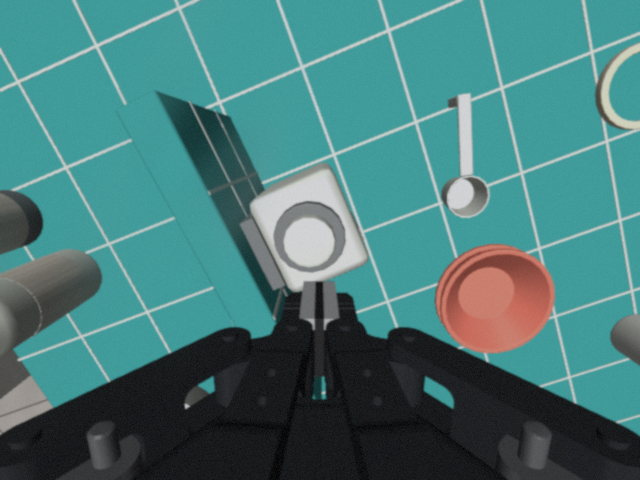

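The button's white top is at about (309,239) inside the grey collar at (310,236). The wall lies to its left.

```bash
python3 -c "
from h import *
im,P=cloud('w4')
print(ray('w4',309,239,.184),ray('w4',283,239,.184),ray('w4',335,239,.184),P[239,309],P[210,290],P[190,320],P[271,309])"
```

```text
[ 0.44340956 -0.34191857  0.184     ] [ 0.43680694 -0.35894589  0.184     ] [ 0.45001232 -0.32489088  0.184     ] [ 0.44347519 -0.34195268  0.18371928] [ 0.42116758 -0.34822023  0.17181252] [ 0.41683963 -0.32327451  0.16049297] [ 0.46980881 -0.35275236  0.17096855]
```

servo_tool(steps=[{"tx": -0.4, "ty": -0.5, "tz": 0, "yaw": 0, "claw": 0}, {"tx": 0, "ty": 0, "tz": -3, "yaw": 0, "claw": 0}, {"tx": 0, "ty": 0, "tz": -3, "yaw": 0, "claw": 0}, {"tx": 0, "ty": 0, "tz": -2.5, "yaw": 0, "claw": 0}, {"tx": 0, "ty": 0, "tz": -0.5, "yaw": 0, "claw": 0}, {"tx": 0, "ty": 0, "tz": 0, "yaw": 0, "claw": 0}, {"tx": 0, "ty": 0, "tz": -0.4, "yaw": 0, "claw": 0}, {"tx": 0, "ty": 0, "tz": -0.3, "yaw": 0, "claw": 0}, {"tx": 0, "ty": 0, "tz": -0.3, "yaw": 0, "claw": 0}, {"tx": 0, "ty": 0, "tz": -0.2, "yaw": 0, "claw": 0}, {"tx": 0, "ty": 0, "tz": -0.2, "yaw": 0, "claw": 0}, {"tx": 0, "ty": 0, "tz": 0, "yaw": 0, "claw": 0}, {"tx": 0, "ty": 0, "tz": 0, "yaw": 0, "claw": 0}])

```text
time_s: 12.7
position: [0.443, -0.3425, 0.1965]
tool_rot: [[-0.932, 0.361, 0.001], [0.361, 0.932, -0.001], [-0.001, -0.001, -1.0]]
ft_force: [1.5, -0.9, 4.8]
grip_width: 0.0001
gripper_force: 2.4
```

servo_tool(steps=[{"tx": 0, "ty": 0, "tz": -0.1, "yaw": 0, "claw": 0}, {"tx": 0, "ty": 0, "tz": -0.1, "yaw": 0, "claw": 0}, {"tx": 0, "ty": 0, "tz": -0.1, "yaw": 0, "claw": 0}, {"tx": 0, "ty": 0, "tz": 0, "yaw": 0, "claw": 0}, {"tx": 0, "ty": 0, "tz": 0, "yaw": 0, "claw": 0}, {"tx": 0, "ty": 0, "tz": 0, "yaw": 0, "claw": 0}])

```text
time_s: 13.3
position: [0.4431, -0.3425, 0.1947]
tool_rot: [[-0.932, 0.361, 0.002], [0.361, 0.932, -0.002], [-0.002, -0.001, -1.0]]
ft_force: [-0.5, 2.4, 13.5]
grip_width: -0.0001
gripper_force: 6.8
```

The force is 13.5 N with the tool lagging its target, so the button is on its stop. Now release and clear.

servo_tool(steps=[{"tx": 0, "ty": 0, "tz": 0, "yaw": 0, "claw": 0}, {"tx": 0, "ty": 0, "tz": 0, "yaw": 0, "claw": 0}, {"tx": 0, "ty": 0, "tz": 0.5, "yaw": 0, "claw": 0}, {"tx": 0, "ty": 0, "tz": 1, "yaw": 0, "claw": 0}, {"tx": 0, "ty": 0, "tz": 3, "yaw": 0, "claw": 0}, {"tx": 0, "ty": 0, "tz": 3, "yaw": 0, "claw": 0}, {"tx": 0, "ty": 0, "tz": 3, "yaw": 0, "claw": 0}, {"tx": 0, "ty": 0, "tz": 0, "yaw": 0, "claw": 0}, {"tx": 0, "ty": 0, "tz": 0, "yaw": 0, "claw": 0}, {"tx": 0, "ty": 0, "tz": 0, "yaw": 0, "claw": 0}, {"tx": 0, "ty": 0, "tz": 0, "yaw": 0, "claw": 0}, {"tx": 0, "ty": 0, "tz": 0, "yaw": 0, "claw": 0}])

```text
time_s: 14.5
position: [0.4426, -0.3421, 0.2972]
tool_rot: [[-0.932, 0.361, -0.001], [0.361, 0.932, 0.001], [0.002, 0.001, -1.0]]
ft_force: [0.4, -0.2, 0.1]
grip_width: 0.0002
gripper_force: 0.0
```

```bash
python3 -c "
from h import *
grab('wrist','w5'); im,P=cloud('w5'); m=(np.linalg.norm(P[...,:2]-[.4435,-.342],axis=-1)<.012)&(P[...,2]<.2); print(np.nanmedian(P[m],0),m.sum())
print(env.close_job())"
```

```text
[ 0.44341309 -0.34190573  0.1829256 ] 891
the job is handed in; nothing more can be done
None
```

I held the point over the teether and then the bowl stack for over two seconds each, pushed the button to its stop (13.5 N) and saw it spring back up, and moved clear without feeling contact with any loose thing; the job was handed in at about 14.5 s, with no verdict returned.

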